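# Measure the widest inhibition zone with spring callipers

## Robot

A 7-joint arm with a two-finger parallel gripper is mounted at the origin on the work surface. World frame = base frame: x ahead of the robot, y to its left, z up, the work surface at z = 0. Lengths are in m, angles in rad, forces in N, time in s.
With the tool pointing down it reaches from about 0.4 to 0.875 m from the base axis. Payload 6.5 kg.
Tool frame: the origin (TCP) lies on the centre line of the jaws, within the pads' length; the fingertips stand 19 mm ahead of it and the grasp point (between the pads) is the TCP (arm.finger_overhang is the distance from the TCP to the fingertips, in m); z points along the fingers, y is the direction in which the jaws open and shut (so a half turn about z gives the same grasp; the last joint's range is limited). The gripper opens to 85 mm and grips with 20 to 120 N. Pads are 22 mm wide; open, the fingers measure 114 mm over their backs; the gripper's body (76 mm by 85 mm) begins 54 mm behind the grasp point. The pads swing forward as they close: fully open they stand 13 mm farther back than shut.
Start: joints at [1.217, 0.536, -0.004, 1.538, 0.003, 1.067, -0.071], TCP at [0.184, -0.623, 0.25] pointing down, gripper open.
Joint ranges: [-2.7, 2.7], [-0.37, 2.16], [-1.27, 1.26], [0.24, 2.4], [-1.31, 4.45], [0.19, 1.91], [-2.76, 2.76]. Speed limits (rad/s): [2.39, 2.39, 3.14, 3.14, 3.14, 3.14, 3.14].

## Interface

Orientations are given as a rotation vector (axis times angle).
In Python, from bench import arm gives the robot as it stands. The module is installed in compiled form; this text tells all that it offers.
- The arm moves only by the tool servo_tool, never from a script. Its arguments are lists of equal length, an entry for each row: "rot": the turn, a rotation vector about the tool's x, y, z in units of pi rad (1.0 is pi rad), a list of three; "xyz": the shift along the tool's x, y, z in units of 0.12 m (1.0 is 0.12 m), a list of three; "grip": the opening, from -1 (shut) to 1 (fully open). In form: {"rot": [[wx, wy, wz], ...], "xyz": [[tx, ty, tz], ...], "grip": [grip, ...]}. A call has 1 to 10 rows; each row is the pose to reach, as a shift and turn from the pose commanded when the call began, along the tool's axes at that moment, turning the shorter way round; what a row does not reach only later rows make up. A row lasts 1/10 s, in which the tool goes at most 50 mm and 8.59 degrees, less where a joint would pass 70% of its speed; a pose out of reach is approached as far as the arm can. A call with a number of a shift or a turn outside -1 to 1 is refused whole. A call with a gripper value outside its range is refused whole. The fingers move at their own pace and stop on an object; "squeeze" is the grip in N (left out, the last holds). Time passes only in rows, so rows that repeat a pose let the fingers close. It gives the time, the measured TCP pose, the force and the opening at its end, in the units of the state.
- arm.state(): the state, without advancing time (a new reading comes with each control period).
- arm.grab_frame(name): name is "scene" or "top" or "wrist"; returns (picture, depth): 420x560x3 uint8, red, green, blue; 420x560 float32, m along the optical axis (not along the pixel's ray), 0 where there is no reading.
- arm.get_calibration(name): a dict with "K" (3x3 intrinsics, pixels), "k1" (the pictures are not rectified: a ray, as slopes to the right and down, at radius r is drawn at 1 + k1 r^2 times it, then the intrinsics apply), "R" (3x3) and "t" (3): a world point X has camera coordinates R X + t. Camera axes: x right, y down, z forward; pixel columns grow to the right and rows downward; lengths in m; the calibration is good to about 2 mm. A picture is of the moment at which its call begins: read the wrist's pose just before it. get_calibration takes no time and is no camera call; for the wrist camera it gives the pose at the moment of the call.
- arm.hand_in(): hands the job in, once; it reports no verdict.
The state is a dict: "clock": time; "joint_pos": joint angles; "joint_vel": joint speeds; "tau": joint torques, N m; "position": TCP position; "ee_rot": TCP orientation; "wrist_force": force on the tool from outside, world axes, zero at the start; "ft_torque": the same for the moment, N m; "finger_gap": finger opening in m.
Only numpy, scipy, OpenCV 4.12 (cv2) and the standard library are available. Lean on these libraries where they do the work, as an engineer would, in place of code of your own. Each camera call takes 0.05 s, during which the arm holds its last target.

## Task

Pull the spring callipers (the sprung measuring tweezers) up out of the white instrument block and use them to measure the widest clear zone on the open culture plate on the black reading stand: squeeze them until their two points stand over opposite edges of that zone, straight across its middle, with the callipers upright and the points a few millimetres above the agar. Finish holding them there for the reading, squeezed steadily at that gap and not let go or put down. Never touch the plate with them, and leave the plate, the lid, the tubes and everything else on the bench where they are.

Things in the scene. Friction and masses are not known exactly. Their poses are not given: they have to be found in the camera images.
- callipers: Plain steel spring callipers shaped like tweezers, 107 mm long, 36 g, loose, standing points down in the slot of the block. Origin: mid-way between the points, at the open points' height; z up to the joined end, y the line along which the legs close, x across. Sprung hinge at the top, 101 mm above the origin. A graduated cross bar joins the legs about 17 mm above the points.
- callipers_grip (a point): Centre of the two finger plates (one on each leg, 12 mm wide in x, from 37 to 82 mm above the points): the place to squeeze, 61 mm above the points; axes as the callipers. Width over the plates' outer faces here: 28 mm open; 22 mm, plates parallel, at a 30 mm tip gap; 0.4 mm less for each 1 mm less of gap.
- callipers_mid (a point): the callipers' origin: the middle between the two points, on the centre line (as the legs close to 30 mm the points come 1.2 mm lower than this); axes as the callipers
- tip_a (a point): inner edge of the point of the leg on the callipers' +y side
- tip_b (a point): inner edge of the point of the leg on the -y side
- jaw (a joint): Closing angle of each leg, rad: 0 = open, 46 mm between the points; 0.0785 = 30 mm; 0.145 = 16 mm (stop); 2.0 mm of gap for each 0.01 rad. Both legs move alike. A spring opens them when let go: it pushes about 2 N on each finger at the start of closing, 5 N at the 30 mm gap.
- block: instrument block of white plastic, fixed, 76 (x) x 78 (y) x 45 mm high; origin under its centre. The callipers stand in a slot 14 (x) x 57 (y) mm, 41 mm deep, whose centre is 14 mm to the block's -x side; a marker stands in a round hole 24 mm to its +x and 24 mm to its +y side.
- plate: open culture plate (round clear dish, 90 mm across, rim 15 mm high, 60 g, loose) on the reading stand; origin under its centre, z up. The pale agar's surface is 6 mm above the origin. Five white paper discs, 6 mm across, lie in a ring; darker clear zones of different width surround four of them.
- zone (a point): centre of the widest clear zone (30 mm across, round; the others are 21 mm or less), on the agar's surface, 21 mm from the plate's centre
- stand: black reading stand, fixed, 130 x 130 x 12 mm high; origin under its centre
- lid: the plate's lid lying upside down, 95 mm across, 12 mm high, loose; origin under its centre
- dishes: two closed culture plates stacked, 94 mm across, 32 mm high, loose; origin under the centre
- marker: black marker, 12 mm across, 96 mm long, upright in the instrument block, loose, its top 100 mm above the bench; origin at its foot
- tube0: capped sample tube, 17 mm across the cap, 88 mm long, loose, upright in a grey rack (45 x 135 x 50 mm high); its top 94 mm above the bench; origin at its foot
- tube1: a second such tube in the same rack
- tube2: a third such tube in the same rack
- saline: clear bottle, 52 mm across, 115 mm high, loose; origin under its centre
- jar: amber jar, 52 mm across, 60 mm high, loose; origin under its centre
Not all that is in view belongs to the job. Of the things shaped like the callipers, the steel one is meant.

How it is judged:
On the way, in this order (a step that is already met when the one before it is completed fails the run):
1. the callipers are held by the gripper, pulled clear above the instrument block (contact force between the fingers and callipers above 1 N and z of callipers_mid in the frame of block above 0.05 m), for 0.2 s.
2. the points are set over opposite edges of the widest zone, the gap steady for a second (contact force between the fingers and callipers above 1 N and value of joint jaw between 0.0685 and 0.0885 rad and velocity of joint jaw between -0.05 and 0.05 rad/s and horizontal distance between callipers_mid and zone below 0.004 m and angle between callipers_mid's own z axis and vertical below 0.12 rad and z of tip_a in the frame of zone between 0.0012 and 0.014 m and z of tip_b in the frame of zone between 0.0012 and 0.014 m and contact force between callipers and plate below 0.1 N and linear speed of callipers below 0.015 m/s and distance of zone from where it was at the start of the episode below 0.005 m and angle between plate's own z axis and vertical below 0.05 rad), for 1 s.
At the end, for the whole second after the job is handed in: The fingers hold the callipers upright (0.12 rad) and still at a steady tip gap of 30 +/- 2 mm, the middle between the points within 4 mm of the widest zone's centre, both points 1.2 to 14 mm above the agar; the plate is untouched, flat and within 5 mm of its place (all of step 2); the arm keeps its last pose, push and grip.
It fails at once if the callipers or the gripper press on the plate (contact force between any of callipers, the arm and plate above 0.5 N).
It fails at once if the plate is shifted more than 5 mm (distance of zone from where it was at the start of the episode above 0.005 m).
It fails at once if a bystander is shifted more than 15 mm (distance of any of marker, lid, dishes, tube0, tube1, tube2, saline, jar from where it was at the start of the episode above 0.015 m).
It also fails if it takes over 45 s, if anything falls off the work surface, if the arm or the gripper's body presses on something with over 40 N, if the wrist force passes 120 N, or if a joint passes its speed limit or range.

## Working session

There is one attempt and no reset: what is moved stays moved. The work goes in short steps, Python scripts to look and compute and a tool call to move; the robot and the scene stay as the last step left them, time stands still between calls to the robot, and variables do not carry over. Pictures are saved under pics/ and viewed, and the job is handed in when it is done.

Besides the shell and the picture viewer there is one more tool, called after "Call:" by a JSON object that holds its "api" and its "payload", one argument or row to a line. servo_tool: Moves the arm, as the interface text tells. Shifts and turns lie within -1 to 1; 1 stands for 0.12 m of shift or pi rad of turn. Its arguments: {"type":"object","properties":{"rot":{"type":"array"},"xyz":{"type":"array"},"grip":{"type":"array"},"squeeze":{"type":"number"}},"required":["rot","xyz","grip"]}

```bash
mkdir -p pics; cat > h.py <<'E'
import numpy as np, cv2
from bench import arm
def save(n,img): cv2.imwrite('pics/'+n+'.png',img[:,:,::-1])
def und(c,uv):
    K=np.array(c['K']);k=c['k1']
    d=(np.atleast_2d(uv)-[K[0,2],K[1,2]])/[K[0,0],K[1,1]]
    x=d.copy()
    for _ in range(30): x=d/(1+k*(x**2).sum(1,keepdims=True))
    return x
def ray(c,uv):
    x=und(c,uv);R=np.array(c['R']);t=np.array(c['t'])
    D=np.c_[x,np.ones(len(x))]@R
    return -R.T@t,D
def onz(c,uv,z):
    o,D=ray(c,uv); return o+D*((z-o[2])/D[:,2:])
def proj(c,X):
    K=np.array(c['K']);X=np.atleast_2d(X)@np.array(c['R']).T+np.array(c['t'])
    x=X[:,:2]/X[:,2:];x=x*(1+c['k1']*(x**2).sum(1,keepdims=True))
    return x*[K[0,0],K[1,1]]+[K[0,2],K[1,2]]
E
python3 - <<'E'
from h import *
s=arm.state();print(s)
for n in('scene','top','wrist'):
    c=arm.get_calibration(n);p,d=arm.grab_frame(n);save(n+'0',p);np.savez('pics/'+n+'0.npz',p=p,d=d,**c)
    print(n,c)
E
```

```text
{'clock': 0.0, 'joint_pos': array([ 1.21683048,  0.53717403, -0.00443355,  1.5388818 ,  0.00256803,
        1.06729712, -0.0712023 ]), 'joint_vel': array([-6.13767308e-04,  7.02414371e-04, -1.26978931e-03,  8.03556493e-04,
        1.45627159e-03,  1.15663050e-03, -6.30558393e-05]), 'tau': array([-9.87040244e-05, -5.83415115e+01,  1.04847718e+00, -2.59107882e+01,
        1.24074318e-02,  9.56306001e-03,  4.55629817e-06]), 'position': array([ 0.18429485, -0.62269467,  0.24940462]), 'ee_rot': array([-3.10741740e+00, -4.50294508e-01,  5.54953407e-04]), 'wrist_force': array([0.51172731, 0.16968624, 0.52565137]), 'ft_torque': array([-0.04987376, -0.00750999,  0.01159589]), 'finger_gap': 0.08538013984085378}
scene {'K': array([[463.93416859,   0.        , 272.93173166],
       [  0.        , 463.93416859, 208.99853948],
       [  0.        ,   0.        ,   1.        ]]), 'k1': -0.049765526990544, 'R': array([[-0.88305381,  0.46912368,  0.0117876 ],
       [ 0.28862158,  0.56274947, -0.77460352],
       [-0.37001832, -0.68061443, -0.63233728]]), 't': array([ 0.5103427 , -0.10221814,  1.19838354])}
top {'K': array([[537.84213486,   0.        , 279.85500148],
       [  0.        , 537.84213486, 217.793571  ],
       [  0.        ,   0.        ,   1.        ]]), 'k1': -0.20879304001288543, 'R': array([[ 0.0117507 , -0.99992245,  0.0041244 ],
       [-0.99509223, -0.01209902, -0.09820933],
       [ 0.09825161, -0.00295013, -0.99515723]]), 't': array([0.0067625 , 0.57146549, 1.28553149])}
wrist {'K': array([[360.31074471,   0.        , 283.11515843],
       [  0.        , 360.31074471, 201.97716518],
       [  0.        ,   0.        ,   1.        ]]), 'k1': -0.09372665466722006, 'R': array([[ 2.85838584e-01, -9.58277770e-01, -1.36916943e-04],
       [-9.17848632e-01, -2.73820291e-01,  2.87360988e-01],
       [-2.75409137e-01, -8.20131887e-02, -9.57822345e-01]]), 't': array([-0.65063543, -0.03915565,  0.37803739])}
```

View pics/scene0.png

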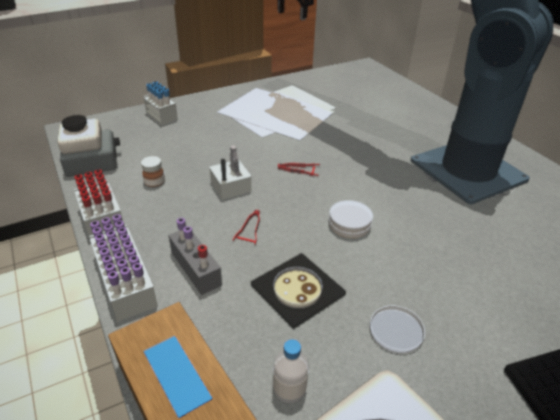

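View pics/top0.png

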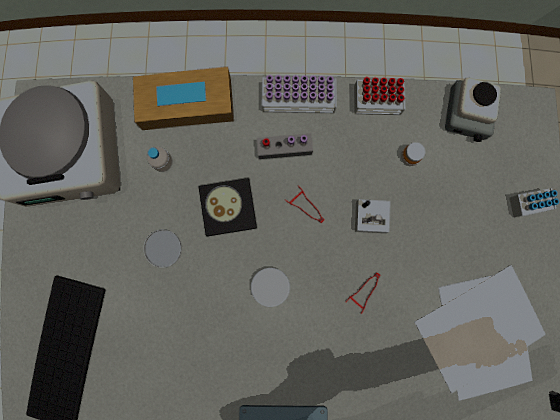

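View pics/wrist0.png

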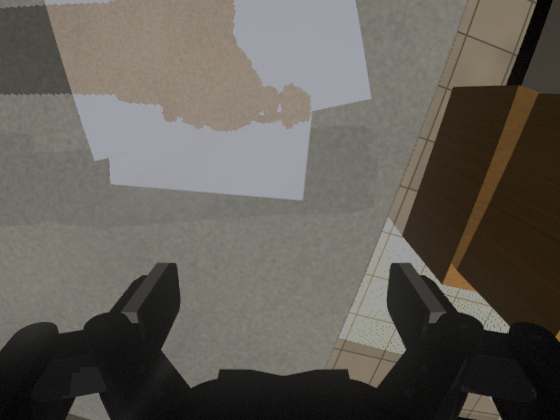

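The scene shows the white block at (231,178) with a grey tool and a black marker standing in it. Two red callipers lie on the bench, at scene (250,228) and (299,168), top (305,205) and (365,292). The plate is at scene (298,288), top (222,204). The candidates are the two red ones lying down and the grey one in the block. I choose the steel one in the block at top (373,216) and will check it in a crop.

```bash
python3 - <<'E'
from h import *
T=np.load('pics/top0.npz');S=np.load('pics/scene0.npz')
a=cv2.resize(T['p'][190:240,348:398],(400,400),interpolation=cv2.INTER_CUBIC)
b=cv2.resize(S['p'][140:200,205:255],(333,400),interpolation=cv2.INTER_CUBIC)
save('crop1',np.hstack([a,b]))
a=cv2.resize(T['p'][175:240,190:260],(431,400),interpolation=cv2.INTER_CUBIC)
b=cv2.resize(S['p'][250:330,248:348],(360,288),interpolation=cv2.INTER_CUBIC)
b=cv2.copyMakeBorder(b,0,112,0,0,cv2.BORDER_CONSTANT)
save('crop2',np.hstack([a,b]))
print(onz(T,[[373,216]],.045),onz(T,[[219,211],[222,204]],.018))
E
```

```text
[[ 0.57680456 -0.21252556  0.045     ]] [[0.58737543 0.16406226 0.018     ]
 [0.60487582 0.15702293 0.018     ]]
```

View pics/crop1.png

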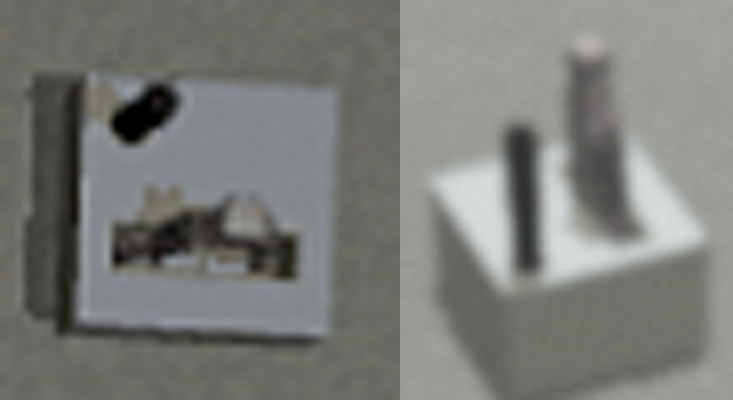

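View pics/crop2.png

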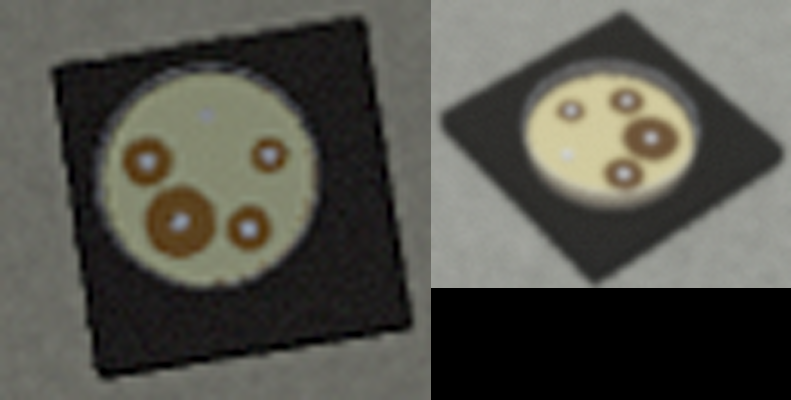

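The crops show that the tool in the block is plain steel, with its slot lying along world y, and the marker beside it is black. The widest zone is at top (219,211). Next I plan the move to a closer view.

```bash
cat >> h.py <<'E'
from scipy.spatial.transform import Rotation as Ro
def plan(s,pt,Rt):
    R0=Ro.from_rotvec(s['ee_rot']);d=R0.inv().apply(np.array(pt)-s['position'])/.12
    r=(R0.inv()*Rt).as_rotvec()/np.pi
    print('xyz',np.round(d,3),'rot',np.round(r,4),'deg',np.round(r*180,1))
E
python3 - <<'E'
from h import *
T=np.load('pics/top0.npz')
# block top mask
g=cv2.cvtColor(T['p'],cv2.COLOR_RGB2GRAY);m=np.zeros_like(g);m[190:240,348:398]=(g[190:240,348:398]>135)*255
m=cv2.morphologyEx(m,cv2.MORPH_CLOSE,np.ones((9,9)))
cs,_=cv2.findContours(m,0,1);c=max(cs,key=cv2.contourArea)
bx=cv2.boxPoints(cv2.minAreaRect(c));w=onz(T,bx,.045);print(bx,w,w.mean(0))
for i in range(4):
    d=w[(i+1)%4]-w[i];print(np.hypot(*d[:2]),np.degrees(np.arctan2(d[1],d[0])))
s=arm.state();R=Ro.from_rotvec(s['ee_rot']);print(R.as_matrix().round(3))
W=np.load('pics/wrist0.npz');o=-W['R'].T@W['t'];print('cam in tool',R.inv().apply(o-s['position']),'cam R in tool',(W['R']@R.as_matrix()).round(3))
print('topcam',-T['R'].T@T['t'])
E
```

```text
[[357.08292 229.42543]
 [358.64645 199.71825]
 [389.56082 201.34532]
 [387.99728 231.0525 ]] [[ 0.5436876  -0.17340703  0.045     ]
 [ 0.6161766  -0.17744743  0.045     ]
 [ 0.61330048 -0.25381287  0.045     ]
 [ 0.5405201  -0.249309    0.045     ]] [ 0.57842119 -0.21349408  0.045     ]
0.07260151139587907 -3.190259388239075
0.07641958078809677 -92.15688357183198
0.07291960546456845 176.4588795459642
0.07596803459426531 87.61035014666088
[[ 0.959  0.284 -0.   ]
 [ 0.284 -0.959  0.001]
 [-0.    -0.001 -1.   ]]
cam in tool [ 0.07246624  0.00083607 -0.12366329] cam R in tool [[ 0.002  1.    -0.001]
 [-0.958  0.002 -0.287]
 [-0.287  0.002  0.958]]
topcam [0.44227586 0.01746864 1.33540131]
```

```bash
python3 - <<'E'
from h import *
Rt=Ro.from_euler('z',-2.8,degrees=True)*Ro.from_matrix(np.diag([1,-1,-1.]))
plan(arm.state(),[.564,-.213,.23],Rt)
E
```

```text
xyz [ 4.003 -2.376  0.166] rot [-4.000e-04  1.000e-04  1.072e-01] deg [-0.1  0.  19.3]
```

Call:
{"api": "servo_tool", "payload": {
  "rot": [
    [0,0,0],
    [0,0,0],
    [0,0,0]
  ],
  "xyz": [
    [0.34,-0.2,0],
    [0.68,-0.4,0],
    [1,-0.594,0]
  ],
  "grip": [1,1,1]
}}

```text
clock: 0.45
position: [0.2804, -0.5192, 0.25]
ee_rot: [-3.109, -0.45, -0.0]
wrist_force: [0.7, -0.6, 0.1]
finger_gap: 0.0855
```

Call:
{"api": "servo_tool", "payload": {
  "rot": [
    [0,0,0],
    [0,0,0],
    [0,0,0]
  ],
  "xyz": [
    [0.34,-0.2,0],
    [0.68,-0.4,0],
    [1,-0.594,0]
  ],
  "grip": [1,1,1]
}}

```text
clock: 0.75
position: [0.3753, -0.4165, 0.2502]
ee_rot: [-3.109, -0.451, -0.0]
wrist_force: [-0.4, -0.5, 0.2]
finger_gap: 0.0854
```

Call:
{"api": "servo_tool", "payload": {
  "rot": [
    [0,0,0],
    [0,0,0],
    [0,0,0]
  ],
  "xyz": [
    [0.34,-0.2,0],
    [0.68,-0.4,0],
    [1,-0.594,0]
  ],
  "grip": [1,1,1]
}}

```text
clock: 1.05
position: [0.4701, -0.3142, 0.2502]
ee_rot: [-3.109, -0.451, 0.0]
wrist_force: [0.7, -1.0, -0.0]
finger_gap: 0.0852
```

Call:
{"api": "servo_tool", "payload": {
  "rot": [
    [0,0,0.04],
    [0,0,0.08],
    [0,0,0.107],
    [0,0,0.107],
    [0,0,0.107]
  ],
  "xyz": [
    [0.34,-0.2,0.05],
    [0.68,-0.4,0.1],
    [1,-0.594,0.166],
    [1,-0.594,0.166],
    [1,-0.594,0.166]
  ],
  "grip": [1,1,1,1,1]
}}

```text
clock: 1.55
position: [0.564, -0.2123, 0.2297]
ee_rot: [-3.14, 0.07, 0.002]
wrist_force: [-0.1, -0.4, 0.6]
finger_gap: 0.0854
```

```bash
python3 - <<'E'
from h import *
s=arm.state();print(s['clock'],s['position'],s['ee_rot'])
c=arm.get_calibration('wrist');p,d=arm.grab_frame('wrist');save('wrist1',p);np.savez('pics/wrist1.npz',p=p,d=d,**c)
E
```

```text
1.55 [ 0.564031   -0.2123077   0.22970375] [-3.14045271e+00  7.04927254e-02  1.93286832e-03]
```

View pics/wrist1.png

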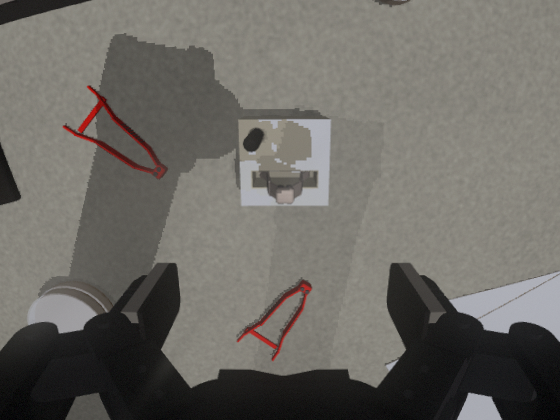

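The wrist view shows the block at (284,162), the slot at about (285,180), the calliper top at (285,197), and the marker at (255,138).

```bash
python3 - <<'E'
from h import *
W=np.load('pics/wrist1.npz')
save('w1c',cv2.resize(W['p'][110:215,230:340],(800-40,725-150+20),interpolation=cv2.INTER_CUBIC))
hsv=cv2.cvtColor(W['p'],cv2.COLOR_RGB2HSV)
print(W['d'][190:205:3,285])
for q in [(239,119),(330,120),(329,206),(239,206)]: print(q,onz(W,[q],.045).round(4))
E
```

```text
[0.25115174 0.25147822 0.25188002 0.25275445 0.25434014]
(239, 119) [[ 0.6186 -0.1791  0.045 ]]
(330, 120) [[ 0.6145 -0.2555  0.045 ]]
(329, 206) [[ 0.5386 -0.254   0.045 ]]
(239, 206) [[ 0.5421 -0.1733  0.045 ]]
```

View pics/w1c.png

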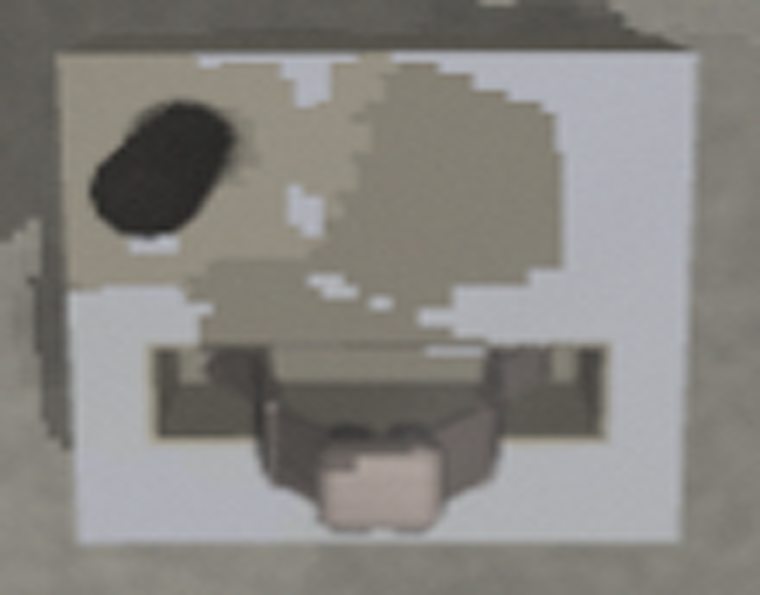

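```bash
python3 - <<'E'
from h import *
W=np.load('pics/wrist1.npz')
print('slot',onz(W,[[252,171],[318,171],[318,187.3],[252,187.3],[285,179.1]],.045).round(4))
print('cap',onz(W,[[276,203],[294,203],[285,196.5]],.111).round(4))
o,D=ray(W,[[285,196]]);print('cap by depth',o+D*.2515)
pl=onz(W,[[268.5,182],[303,182]],.085);print('plate outer tops?',pl, np.linalg.norm(pl[1]-pl[0]))
T=np.load('pics/top0.npz')
hsv=cv2.cvtColor(T['p'],cv2.COLOR_RGB2HSV)[175:240,190:260]
m=((hsv[...,0]<20)&(hsv[...,1]>110)).astype('u1')
n,l,st,ce=cv2.connectedComponentsWithStats(m)
for i in range(1,n):
    if st[i,4]>5: 
        cs,_=cv2.findContours((l==i).astype('u1'),0,1);q,r=cv2.minEnclosingCircle(cs[0])
        q=np.array(q)+[190,175];print(st[i],q,r,onz(T,[q],.018))
E
```

```text
slot [[ 0.5736 -0.1871  0.045 ]
 [ 0.5711 -0.2446  0.045 ]
 [ 0.5564 -0.2444  0.045 ]
 [ 0.5589 -0.1861  0.045 ]
 [ 0.5651 -0.2156  0.045 ]]
cap [[ 0.5635 -0.2088  0.111 ]
 [ 0.5629 -0.2214  0.111 ]
 [ 0.568  -0.2153  0.111 ]]
cap by depth [[ 0.56842767 -0.21528914  0.11133984]]
plate outer tops? [[ 0.57265023 -0.20298465  0.085     ]
 [ 0.57151495 -0.22936897  0.085     ]] 0.02640873003101814
[20 23  7  7 31] [213.29999924 201.        ] 3.4482882022857666 [[0.61212191 0.17884556 0.018     ]]
[41 23  5  5 12] [233.29999924 199.70000076] 2.404263973236084 [[0.6159048  0.12922077 0.018     ]]
[24 31 11 11 85] [218.7142849 210.7142868] 5.439938545227051 [[0.58807718 0.16478818 0.018     ]]
[37 34  7  7 27] [230.04545593 211.68181992] 3.318593740463257 [[0.58600214 0.13664639 0.018     ]]
```

Call:
{"api": "servo_tool", "payload": {
  "rot": [
    [0,0,0],
    [0,0,0],
    [0,0,0],
    [0,0,0]
  ],
  "xyz": [
    [0.009,0.026,0.3],
    [0.009,0.026,0.6],
    [0.009,0.026,0.8],
    [0.009,0.026,0.8]
  ],
  "grip": [1,1,1,1]
}}

```text
clock: 2.0
position: [0.561, -0.2181, 0.1312]
ee_rot: [-3.14, 0.08, 0.011]
wrist_force: [-0.9, 0.6, 0.5]
finger_gap: 0.0856
```

```bash
python3 - <<'E'
from h import *
s=arm.state();print(s['clock'],s['position'],s['ee_rot'])
c=arm.get_calibration('wrist');p,d=arm.grab_frame('wrist');save('wrist2',p);np.savez('pics/wrist2.npz',p=p,d=d,**c)
R=Ro.from_rotvec(s['ee_rot'])
for z in(.0,.02): print(proj(c,s['position']+R.apply([0,0,z])))
E
```

```text
2.0 [ 0.56104936 -0.21813304  0.13124391] [-3.139579    0.07980571  0.01075223]
[[279.52361137 289.97276094]]
[[279.88451782 266.55907906]]
```

View pics/wrist2.png

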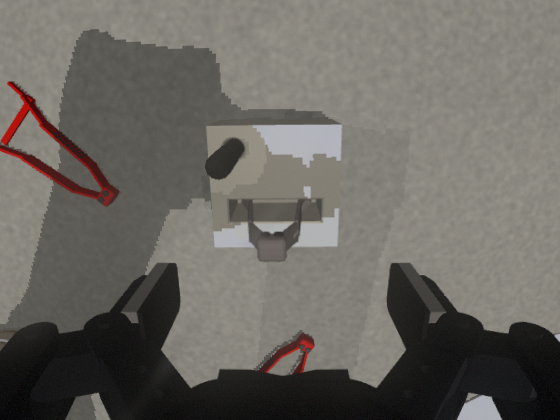

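Call:
{"api": "servo_tool", "payload": {
  "rot": [
    [0,0,0],
    [0,0,0]
  ],
  "xyz": [
    [0,0,0],
    [0,0,0]
  ],
  "grip": [1,1]
}}

```text
clock: 2.25
position: [0.5657, -0.2178, 0.1363]
ee_rot: [3.139, -0.077, 0.005]
wrist_force: [0.0, -0.2, -0.1]
finger_gap: 0.0853
```

```bash
python3 - <<'E'
from h import *
s=arm.state();print(s['position'],s['ee_rot']);R=Ro.from_rotvec(s['ee_rot']);print(R.as_matrix().round(4))
c=arm.get_calibration('wrist');p,d=arm.grab_frame('wrist');save('wrist3c',cv2.resize(p[180:280,210:350],(784,560),interpolation=cv2.INTER_CUBIC));np.savez('pics/wrist3.npz',p=p,d=d,**c)
Rt=Ro.from_euler('z',-2.5,degrees=True)*Ro.from_matrix(np.diag([1,-1,-1.]))
plan(s,[.565,-.2155,.071],Rt)
E
```

```text
[ 0.56570761 -0.21779709  0.1363042 ] [ 3.13947398 -0.07709183  0.00471944]
[[ 0.9988 -0.0491  0.003 ]
 [-0.0491 -0.9988 -0.0012]
 [ 0.003   0.0011 -1.    ]]
xyz [-0.008 -0.019  0.544] rot [ 0.0004 -0.001  -0.0017] deg [ 0.1 -0.2 -0.3]
```

View pics/wrist3c.png

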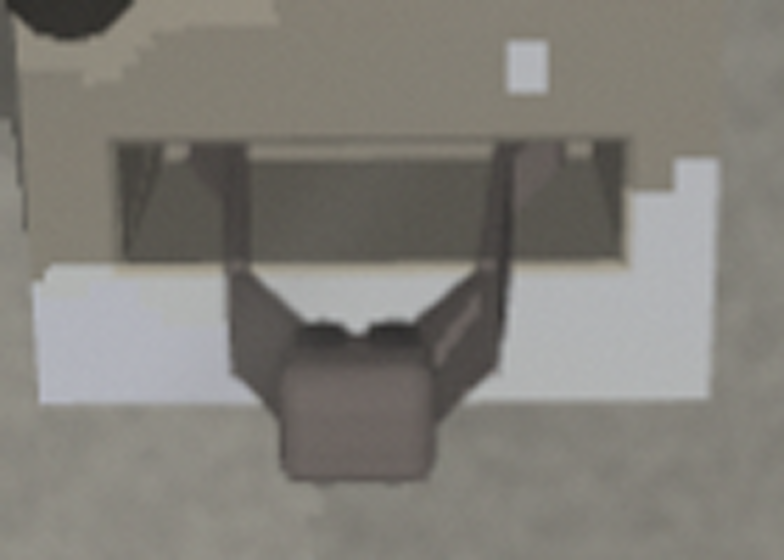

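```bash
python3 - <<'E'
from h import *
W=np.load('pics/wrist3.npz')
q=onz(W,[[230.5,204.6],[322.5,204.6],[322.5,227.9],[230.5,227.9]],.045);print(q.round(4),q.mean(0))
print('cap',onz(W,[[260.4,256],[288.2,256]],.111).round(4))
print('plates',onz(W,[[250.7,245],[301,245]],.086).round(4), onz(W,[[252,212],[301,212]],.045).round(4))
d=W['d'];print(d[246:268:3,274])
o,D=ray(W,[[274,y] for y in(248,256,264)]);print(o+D*d[[248,256,264],274][:,None])
E
```

```text
[[ 0.5742 -0.1868  0.045 ]
 [ 0.5714 -0.2443  0.045 ]
 [ 0.5559 -0.2441  0.045 ]
 [ 0.5587 -0.1854  0.045 ]] [ 0.56504086 -0.21514499  0.045     ]
cap [[ 0.5688 -0.209   0.111 ]
 [ 0.5682 -0.2216  0.111 ]]
plates [[ 0.5638 -0.2022  0.086 ]
 [ 0.5625 -0.2285  0.086 ]] [[ 0.5687 -0.1999  0.045 ]
 [ 0.5672 -0.2307  0.045 ]]
[0.16196471 0.1627411  0.16286694 0.16169713 0.16230348 0.16400239
 0.16448143 0.2856324 ]
[[ 0.57214868 -0.21538317  0.11027687]
 [ 0.56848719 -0.21519562  0.11091102]
 [ 0.56434961 -0.21496187  0.11063637]]
```

Call:
{"api": "servo_tool", "payload": {
  "rot": [
    [0,0,0],
    [0,0,0],
    [0,0,0],
    [0,0,0],
    [0,0,0],
    [0,0,0],
    [0,0,0]
  ],
  "xyz": [
    [0.01,-0.021,0.12],
    [0.01,-0.021,0.25],
    [0.01,-0.021,0.4],
    [0.01,-0.021,0.5],
    [0.01,-0.021,0.544],
    [0.01,-0.021,0.544],
    [0.01,-0.021,0.544]
  ],
  "grip": [1,1,1,1,1,1,1],
  "squeeze": 20
}}

```text
clock: 3.0
position: [0.5664, -0.2144, 0.0693]
ee_rot: [3.141, -0.076, 0.001]
wrist_force: [-0.2, -0.3, -0.3]
finger_gap: 0.0854
```

```bash
python3 - <<'E'
from h import *
s=arm.state();print(s['clock'],s['position'],s['ee_rot'],s['wrist_force'])
c=arm.get_calibration('wrist');p,d=arm.grab_frame('wrist');save('wrist4',p);np.savez('pics/wrist4.npz',p=p,d=d,**c)
E
```

```text
3.0 [ 0.56638358 -0.21440657  0.06932481] [ 3.14051660e+00 -7.58247184e-02  7.72064994e-04] [-0.15558019 -0.31716581 -0.29230464]
```

View pics/wrist4.png

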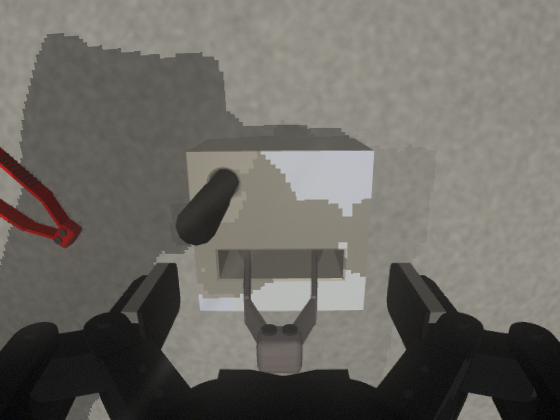

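Call:
{"api": "servo_tool", "payload": {
  "rot": [
    [0,0,0],
    [0,0,0],
    [0,0,0],
    [0,0,0],
    [0,0,0],
    [0,0,0],
    [0,0,0],
    [0,0,0]
  ],
  "xyz": [
    [0,0,0],
    [0,0,0],
    [0,0,0],
    [0,0,0],
    [0,0,0],
    [0,0,0],
    [0,0,0],
    [0,0,0]
  ],
  "grip": [0,-0.3,-0.4,-0.4,-0.4,-0.4,-0.4,-0.4],
  "squeeze": 20
}}

```text
clock: 3.85
position: [0.5664, -0.2143, 0.0693]
ee_rot: [3.141, -0.076, 0.001]
wrist_force: [0.4, 0.7, 3.7]
finger_gap: 0.0254
```

Call:
{"api": "servo_tool", "payload": {
  "rot": [
    [0,0,0],
    [0,0,0],
    [0,0,0],
    [0,0,0],
    [0,0,0]
  ],
  "xyz": [
    [0,0,0],
    [0,0,0],
    [0,0,0],
    [0,0,0],
    [0,0,0]
  ],
  "grip": [-0.44,-0.48,-0.48,-0.48,-0.48]
}}

```text
clock: 4.35
position: [0.5661, -0.2143, 0.069]
ee_rot: [3.141, -0.076, 0.0]
wrist_force: [0.5, 0.7, 3.6]
finger_gap: 0.0223
```

```bash
python3 - <<'E'
from h import *
s=arm.state();print(s['clock'],s['position'],s['ee_rot'],s['wrist_force'],s['finger_gap'])
c=arm.get_calibration('wrist');p,d=arm.grab_frame('wrist');save('wrist5',p);np.savez('pics/wrist5.npz',p=p,d=d,**c)
E
```

```text
4.35 [ 0.56610217 -0.21431888  0.0690489 ] [ 3.14065331e+00 -7.57868577e-02  7.95684570e-05] [0.53376422 0.67272474 3.57291006] 0.02228257009422362
```

View pics/wrist5.png

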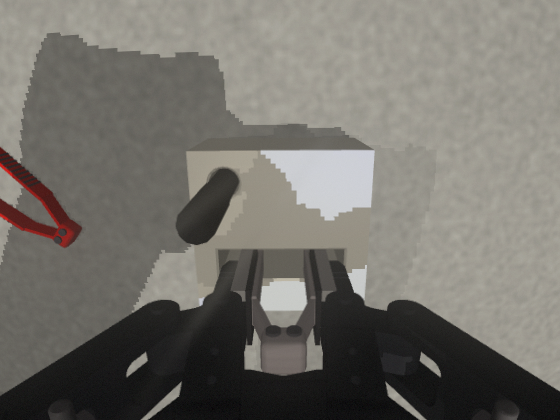

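Call:
{"api": "servo_tool", "payload": {
  "rot": [
    [0,0,0],
    [0,0,0],
    [0,0,0],
    [0,0,0],
    [0,0,0],
    [0,0,0],
    [0,0,0],
    [0,0,0],
    [0,0,0],
    [0,0,0]
  ],
  "xyz": [
    [0,0,-0.08],
    [0,0,-0.18],
    [0,0,-0.3],
    [0,0,-0.42],
    [0,0,-0.54],
    [0,0,-0.66],
    [0,0,-0.78],
    [0,0,-0.85],
    [0,0,-0.85],
    [0,0,-0.85]
  ],
  "grip": [-0.484,-0.484,-0.484,-0.484,-0.484,-0.484,-0.484,-0.484,-0.484,-0.484]
}}

```text
clock: 5.4
position: [0.5658, -0.2142, 0.1709]
ee_rot: [-3.141, 0.076, 0.001]
wrist_force: [-0.6, 0.2, -0.2]
finger_gap: 0.0222
```

```bash
python3 - <<'E'
from h import *
s=arm.state();print(s['clock'],s['position'],s['ee_rot'],s['wrist_force'],s['finger_gap'])
for n in('wrist','scene','top'):
  c=arm.get_calibration(n);p,d=arm.grab_frame(n);save(n+'6',p);np.savez('pics/%s6.npz'%n,p=p,d=d,**c)
  if n=='scene': save('scene6c',cv2.resize(p[90:210,180:300],(600,600),interpolation=cv2.INTER_CUBIC))
E
```

```text
5.4 [ 0.56582859 -0.21424615  0.17085616] [-3.14056675e+00  7.58681155e-02  6.71705222e-04] [-0.58244891  0.15853914 -0.15458483] 0.02216867135984927
```

View pics/wrist6.png

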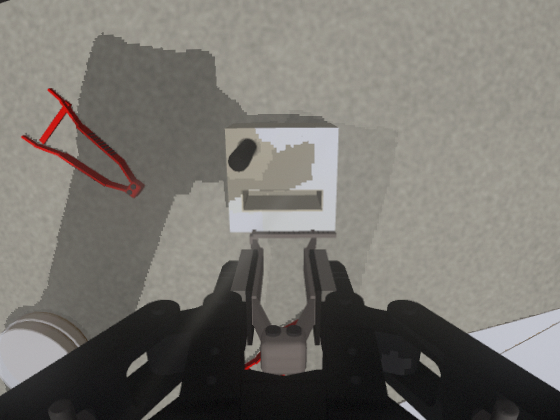

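View pics/scene6c.png

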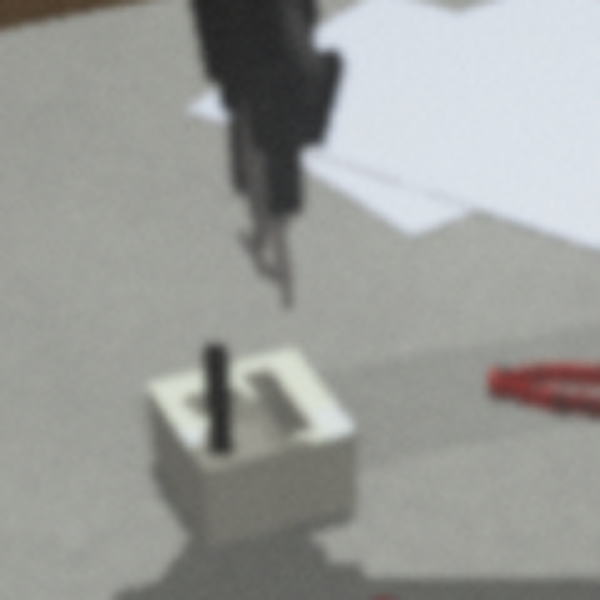

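```bash
python3 - <<'E'
from h import *
W=np.load('pics/wrist6.npz');p=W['p']
save('w6c',cv2.resize(p[215:345,225:345],(738,600*1),interpolation=cv2.INTER_CUBIC))
s=arm.state();R=Ro.from_rotvec(s['ee_rot'])
for x in(0,.004):
  for zz in (.061-.003,.044,.0): print(x,zz,proj(W,np.array([s['position']+R.apply([x,y,zz]) for y in(-.015,.015)])).round(1).tolist())
E
```

```text
0 0.057999999999999996 [[252.7, 234.7], [307.8, 234.8]]
0 0.044 [[250.5, 245.0], [309.7, 245.0]]
0 0.0 [[241.1, 289.7], [317.7, 289.8]]
0.004 0.057999999999999996 [[252.5, 227.8], [308.0, 227.9]]
0.004 0.044 [[250.3, 237.6], [309.9, 237.7]]
0.004 0.0 [[240.7, 280.7], [318.1, 280.8]]
```

View pics/w6c.png

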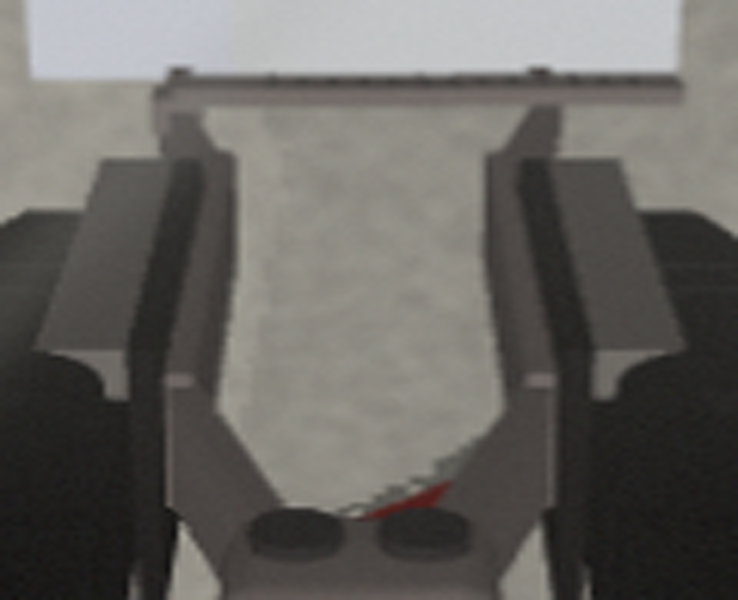

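```bash
python3 - <<'E'
from h import *
W=np.load('pics/wrist6.npz');d=W['d']
s=arm.state();R=Ro.from_rotvec(s['ee_rot']);print(s['position'])
def tool(u,v):
    o,D=ray(W,[[u,v]]);X=(o+D*d[int(v),int(u)])[0];return R.inv().apply(X-s['position']).round(4)
for q in [(254,230),(254,231),(312,230),(313,231),(312,229),(284,234),(284,235),(284,236),(284,340),(284,345),(284,352),(284,360),(284,368),(284,371),(284,375)]: print(q,d[q[1],q[0]],tool(*q))
E
```

```text
[ 0.56550695 -0.21414434  0.1702189 ]
(254, 230) 0.2000926 [ 0.0009 -0.0146  0.0628]
(254, 231) 0.18440157 [ 0.006  -0.0134  0.048 ]
(312, 230) 0.19907448 [0.0013 0.0175 0.0618]
(313, 231) 0.18542078 [0.0057 0.0169 0.0489]
(312, 229) 0.20009199 [0.0015 0.0176 0.0629]
(284, 234) 0.18340835 [0.005  0.002  0.0466]
(284, 235) 0.18142472 [0.0052 0.002  0.0446]
(284, 236) 0.18256585 [0.0043 0.002  0.0455]
(284, 340) 0.09800483 [ 0.0085  0.0016 -0.0415]
(284, 345) 0.09742616 [ 0.0075  0.0016 -0.0423]
(284, 352) 0.096394666 [ 0.0063  0.0016 -0.0438]
(284, 360) 0.097579435 [ 0.0033  0.0016 -0.0434]
(284, 368) 0.098331936 [ 0.0006  0.0016 -0.0435]
(284, 371) 0.09728663 [ 0.0005  0.0016 -0.0446]
(284, 375) 0.08344312 [ 0.0099  0.0015 -0.0562]
```

Call:
{"api": "servo_tool", "payload": {
  "rot": [
    [0,0,0],
    [0,0,0],
    [0,0,0],
    [0,0,0]
  ],
  "xyz": [
    [0,-0.1,0],
    [0,-0.3,0],
    [0,-0.54,0],
    [0.01,-0.79,0]
  ],
  "grip": [-0.484,-0.484,-0.484,-0.484]
}}

```text
clock: 5.95
position: [0.5714, -0.1179, 0.1707]
ee_rot: [-3.14, 0.076, 0.001]
wrist_force: [0.5, 0.6, -0.7]
finger_gap: 0.0224
```

Call:
{"api": "servo_tool", "payload": {
  "rot": [
    [0,0,0],
    [0,0,0],
    [0,0,0]
  ],
  "xyz": [
    [0,-0.26,0],
    [0,-0.52,0],
    [0.01,-0.79,0]
  ],
  "grip": [-0.484,-0.484,-0.484]
}}

```text
clock: 6.25
position: [0.5771, -0.0229, 0.1708]
ee_rot: [-3.14, 0.075, 0.001]
wrist_force: [-0.2, -0.4, -0.9]
finger_gap: 0.0218
```

Call:
{"api": "servo_tool", "payload": {
  "rot": [
    [0,0,0],
    [0,0,0],
    [0,0,0]
  ],
  "xyz": [
    [0,-0.26,0],
    [0,-0.52,0],
    [0.01,-0.79,0]
  ],
  "grip": [-0.484,-0.484,-0.484]
}}

```text
clock: 6.55
position: [0.5827, 0.0718, 0.1707]
ee_rot: [-3.141, 0.075, 0.001]
wrist_force: [1.0, -0.4, -1.0]
finger_gap: 0.0225
```

Call:
{"api": "servo_tool", "payload": {
  "rot": [
    [0,0,0],
    [0,0,0],
    [0,0,0],
    [0,0,0],
    [0,0,0],
    [0,0,0],
    [0,0,0],
    [0,0,0]
  ],
  "xyz": [
    [0,-0.25,0],
    [0,-0.48,0],
    [0,-0.66,0],
    [0,-0.76,0],
    [0,-0.79,0],
    [0,-0.79,0],
    [0,-0.79,0],
    [0,-0.79,0]
  ],
  "grip": [-0.484,-0.484,-0.484,-0.484,-0.484,-0.484,-0.484,-0.484]
}}

```text
clock: 7.35
position: [0.5882, 0.1626, 0.1711]
ee_rot: [3.14, -0.079, -0.0]
wrist_force: [0.4, 0.2, 0.3]
finger_gap: 0.0221
```

```bash
python3 - <<'E'
from h import *
s=arm.state();print(s['clock'],s['position'],s['ee_rot'],s['wrist_force'],s['finger_gap'])
for n in('wrist','scene'):
  c=arm.get_calibration(n);p,d=arm.grab_frame(n);save(n+'7',p);np.savez('pics/%s7.npz'%n,p=p,d=d,pos=s['position'],rot=s['ee_rot'],**c)
E
```

```text
7.35 [0.58815462 0.16263683 0.17105726] [ 3.13978226e+00 -7.90707460e-02 -4.64338119e-05] [0.44599556 0.1796547  0.29737069] 0.022115928136522394
```

View pics/wrist7.png

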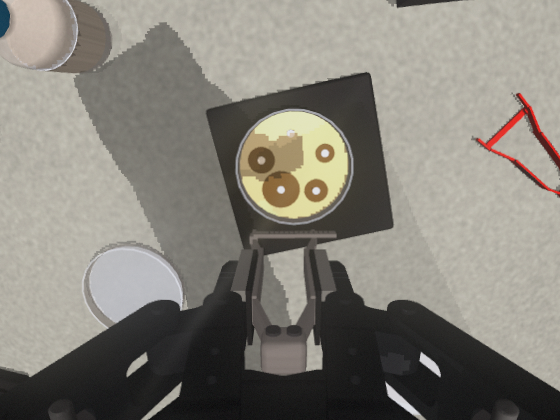

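View pics/scene7.png

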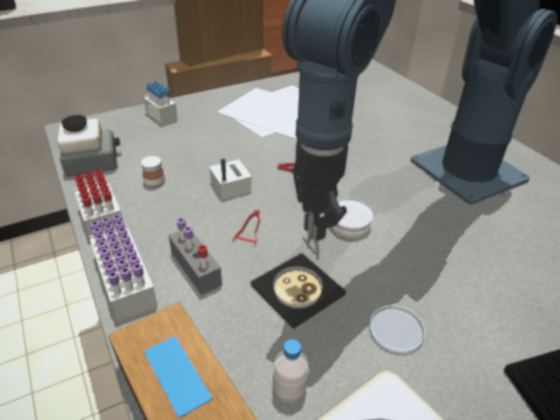

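```bash
python3 - <<'E'
from h import *
W=np.load('pics/wrist7.npz');R=Ro.from_rotvec(W['rot'])
hsv=cv2.cvtColor(W['p'],cv2.COLOR_RGB2HSV)
print(hsv[190,270:294,:].tolist()[::4])
m=((hsv[...,0]<20)&(hsv[...,1]>110)).astype('u1');m[:, :255]=0;m[:168]=0;m[225:]=0;m[:,301:]=0
m=cv2.morphologyEx(m,cv2.MORPH_OPEN,np.ones((3,3)))
cs,_=cv2.findContours(m,0,1);c=max(cs,key=cv2.contourArea)
h=cv2.convexHull(c);e=cv2.fitEllipse(h);print(e)
X=onz(W,[e[0]],.018)[0]
w=onz(W,[[e[0][0]-e[1][0]/2,e[0][1]],[e[0][0]+e[1][0]/2,e[0][1]]],.018);print('width',w)
pl=((W['p'].sum(2)>300)).astype('u1')
print('zone world',X,'tool',R.inv().apply(X-W['pos']))
# disc centre
g=cv2.cvtColor(W['p'],cv2.COLOR_RGB2GRAY);g2=np.where(hsv[...,1]<60,g,0)[180:200,271:291]
ys,xs=np.nonzero(g2>150);q=[xs.mean()+271,ys.mean()+180];print(q,onz(W,[q],.0185))
E
```

```text
[[16, 147, 139], [17, 150, 138], [114, 6, 230], [115, 7, 230], [17, 133, 144], [17, 132, 145]]
((280.4573059082031, 188.84043884277344), (35.49073028564453, 36.65220260620117), 92.12283325195312)
width [[0.58967037 0.17707189 0.018     ]
 [0.58829193 0.14894299 0.018     ]]
zone world [0.58897871 0.16300772 0.018     ] tool [ 0.00080575 -0.0005367   0.15305687]
[np.float64(280.52941176470586), np.float64(189.4313725490196)] [[0.58862273 0.16296604 0.0185    ]]
```

Call:
{"api": "servo_tool", "payload": {
  "rot": [
    [0,0,0],
    [0,0,0],
    [0,0,0],
    [0,0,0],
    [0,0,0],
    [0,0,0],
    [0,0,0],
    [0,0,0]
  ],
  "xyz": [
    [0,-0.017,0.08],
    [0,-0.017,0.2],
    [0,-0.017,0.33],
    [0,-0.017,0.45],
    [0,-0.017,0.54],
    [0,-0.017,0.58],
    [0,-0.017,0.58],
    [0,-0.017,0.58]
  ],
  "grip": [-0.484,-0.484,-0.484,-0.484,-0.484,-0.484,-0.484,-0.484]
}}

```text
clock: 8.25
position: [0.5884, 0.1664, 0.1018]
ee_rot: [-3.14, 0.076, -0.001]
wrist_force: [0.4, 0.1, 0.5]
finger_gap: 0.0221
```

```bash
cat > look.py <<'E'
from h import *
import sys
k=sys.argv[1]
s=arm.state();print(s['clock'],s['position'],s['ee_rot'],s['wrist_force'],s['finger_gap'])
for n in('wrist','scene'):
  c=arm.get_calibration(n);p,d=arm.grab_frame(n);save(n+k,p);np.savez('pics/%s%s.npz'%(n,k),p=p,d=d,pos=s['position'],rot=s['ee_rot'],**c)
  if n=='wrist': a=cv2.resize(p[160:280,220:350],(520,480),interpolation=cv2.INTER_CUBIC)
  else: b=cv2.resize(p[240:320,270:330],(270,360),interpolation=cv2.INTER_CUBIC); save('c'+k,np.hstack([a,cv2.copyMakeBorder(b,0,120,0,0,cv2.BORDER_CONSTANT)]))
E
python3 look.py 8
```

```text
8.25 [0.5884038  0.16644798 0.1017592 ] [-3.14046691e+00  7.58183995e-02 -8.82654787e-04] [0.39361071 0.13860176 0.53159534] 0.022109132536500112
```

View pics/c8.png

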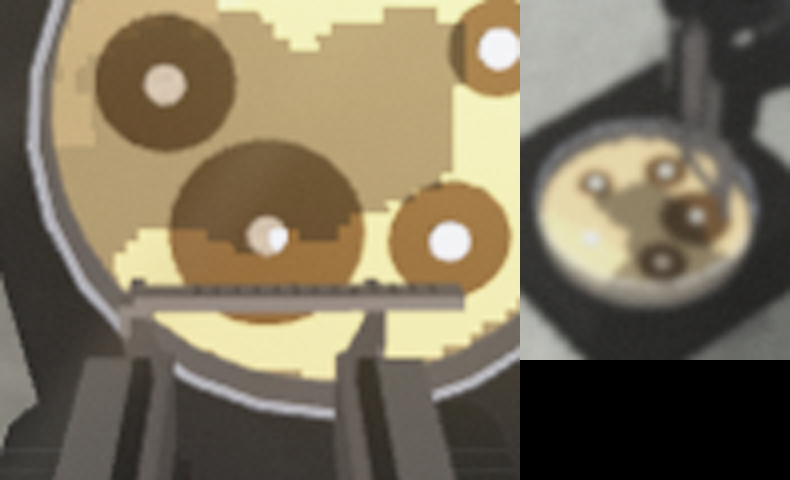

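```bash
python3 - <<'E'
from h import *
W=np.load('pics/wrist8.npz');R=Ro.from_rotvec(W['rot']);d=W['d']
q=[220+267/4,160+236/4]
f=lambda X:(R.inv().apply(X-W['pos'])*1000).round(1)
print('zone',onz(W,[q],.0185),f(onz(W,[q],.0185)[0]))
zz=W['pos'][2]-.063
print('pts',f(onz(W,[[254.5,230.7]],zz)[0]),f(onz(W,[[313,230.7]],zz)[0]))
for u,v in[(254,229),(254,230),(254,231),(313,229),(312,230),(313,230),(313,231)]:
    o,D=ray(W,[[u,v]]);print(u,v,d[v,u],f((o+D*d[v,u])[0]))
E
```

```text
zone [[0.58831138 0.16276493 0.0185    ]] [ 0.   3.7 83.3]
pts [  0.2 -14.4  63. ] [ 0.3 18.1 63. ]
254 229 0.20171493 [  0.4 -14.9  65.1]
254 230 0.19980365 [  0.6 -14.7  63.2]
254 231 0.18465301 [  5.6 -13.5  48.8]
313 229 0.2015391 [ 0.6 18.2 64.9]
312 230 0.19904725 [ 0.9 17.4 62.4]
313 230 0.19967939 [ 0.7 18.  63. ]
313 231 0.18365467 [ 6.  16.7 47.9]
```

Call:
{"api": "servo_tool", "payload": {
  "rot": [
    [0,0,0],
    [0,0,0],
    [0,0,0],
    [0,0,0],
    [0,0,0],
    [0,0,0],
    [0,0,0],
    [0,0,0]
  ],
  "xyz": [
    [0,0.008,0],
    [0,0.016,0],
    [0,0.016,0.02],
    [0,0.016,0.045],
    [0,0.016,0.075],
    [0,0.016,0.095],
    [0,0.016,0.095],
    [0,0.016,0.095]
  ],
  "grip": [-0.484,-0.484,-0.484,-0.484,-0.484,-0.484,-0.484,-0.484]
}}

```text
clock: 9.15
position: [0.5879, 0.1644, 0.09]
ee_rot: [3.141, -0.076, -0.0]
wrist_force: [0.2, 0.2, 0.5]
finger_gap: 0.0223
```

Call:
{"api": "servo_tool", "payload": {
  "rot": [
    [0,0,0],
    [0,0,0],
    [0,0,0],
    [0,0,0]
  ],
  "xyz": [
    [0,0,0],
    [0,0,0],
    [0,0,0],
    [0,0,0]
  ],
  "grip": [-0.484,-0.484,-0.484,-0.484]
}}

```text
clock: 9.55
position: [0.588, 0.1644, 0.0902]
ee_rot: [-3.141, 0.076, -0.0]
wrist_force: [-0.5, -0.3, 0.0]
finger_gap: 0.0223
```

```bash
python3 look.py 9
```

```text
9.55 [0.58800812 0.16437763 0.09017358] [-3.14066318e+00  7.59314712e-02 -1.95324744e-04] [-0.5362494  -0.34430173  0.01839401] 0.02227231800129983
```

View pics/c9.png

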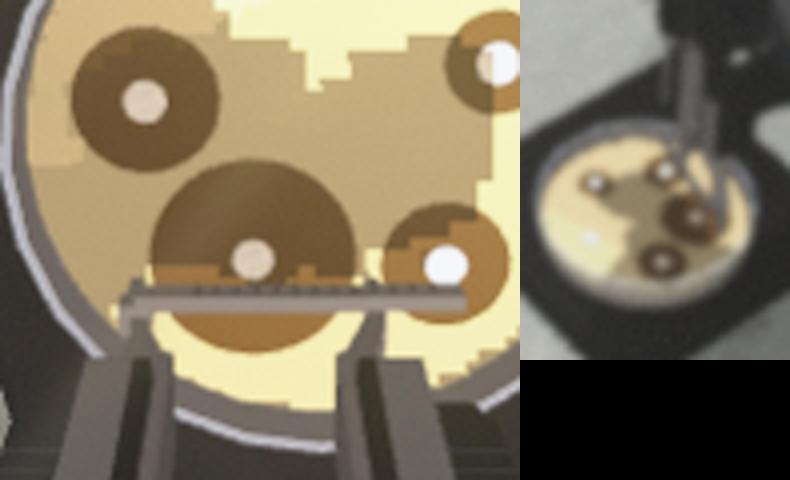

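```bash
python3 - <<'E'
from h import *
W=np.load('pics/wrist9.npz');S=np.load('pics/scene9.npz')
a=cv2.resize(W['p'][215:245,245:325],(800,300),interpolation=cv2.INTER_NEAREST)
b=cv2.resize(S['p'][255:305,285:335],(300,300),interpolation=cv2.INTER_CUBIC)
b=cv2.copyMakeBorder(b,0,0,0,500,cv2.BORDER_CONSTANT)
save('z9',np.vstack([a,b]))
R=Ro.from_rotvec(W['rot']);d=W['d']
f=lambda X:(R.inv().apply(X-W['pos'])*1000).round(1)
q=[220+253/4,160+260/4]
print('zone',onz(W,[q],.0185),f(onz(W,[q],.0185)[0]))
for v in(229,230,231):
  for u in list(range(251,259))+list(range(308,317)):
    o,D=ray(W,[[u,v]]);print(u,v,W['p'][v,u],f((o+D*d[v,u])[0]))
# scene predicted
mid=W['pos']+R.apply([0,0,.0635])
print(proj(S,[mid+[0,.015,0],mid-[0,.015,0],mid,[.588,.1646,.018]]))
E
```

```text
zone [[0.58838079 0.16283849 0.0185    ]] [ 0.4  1.5 71.7]
251 229 [185 162 119] [ -2.  -17.1  71.4]
252 229 [172 151 113] [ -2.1 -16.6  71.7]
253 229 [148 130 104] [  0.6 -15.4  64.6]
254 229 [148 132 104] [  0.7 -14.8  64.4]
255 229 [154 136 107] [  0.6 -14.3  64.8]
256 229 [204 188 141] [  1.1 -13.6  63.4]
257 229 [231 218 157] [ -2.4 -13.8  72.5]
258 229 [180 148  95] [ -2.2 -13.1  72. ]
308 229 [197 176 122] [-2.  15.9 71.6]
309 229 [230 221 163] [-2.3 16.5 72.3]
310 229 [219 203 150] [-1.8 17.  71.2]
311 229 [176 158 122] [ 0.6 17.  64.9]
312 229 [176 163 125] [ 0.6 17.6 65. ]
313 229 [203 194 146] [ 0.8 18.1 64.4]
314 229 [224 215 158] [ 0.9 18.6 64. ]
315 229 [222 203 143] [-1.9 19.9 71.3]
316 229 [164 121  68] [-1.6 20.4 70.7]
251 230 [180 157 116] [ -3.2 -17.3  73.1]
252 230 [154 136 106] [ -3.  -16.7  72.5]
253 230 [111 102  92] [  0.8 -15.2  62.7]
254 230 [111 102  93] [  0.2 -14.8  64.1]
255 230 [126 116 101] [  0.4 -14.2  63.6]
256 230 [183 171 132] [  0.  -13.7  64.6]
257 230 [222 206 151] [ -3.  -13.8  72.4]
258 230 [182 156 107] [ -2.8 -13.1  71.9]
308 230 [212 193 1
[... 436 characters left out ...]
3] [  0.3 -15.2  62.4]
254 231 [111 101  92] [  5.5 -13.5  49. ]
255 231 [117 107  95] [  5.1 -13.1  50.1]
256 231 [145 134 111] [  5.2 -12.6  49.9]
257 231 [165 152 120] [  5.3 -12.1  49.7]
258 231 [147 129 101] [  5.2 -11.6  49.9]
308 231 [152 138 105] [ 5.3 14.2 49.6]
309 231 [173 164 127] [ 5.5 14.7 49.1]
310 231 [158 149 119] [ 5.6 15.2 48.8]
311 231 [123 114  98] [ 5.3 15.8 49.7]
312 231 [109  99  89] [ 5.2 16.3 50. ]
313 231 [102  93  83] [ 5.8 16.7 48.3]
314 231 [117 107  94] [ 5.2 17.3 49.9]
315 231 [133 122 103] [ 5.7 17.7 48.7]
316 231 [133 118  96] [ 5.8 18.2 48.5]
[[314.49015115 290.28038157]
 [305.96620206 279.32744934]
 [310.17867345 284.74062184]
 [309.95119913 287.95438746]]
```

View pics/z9.png

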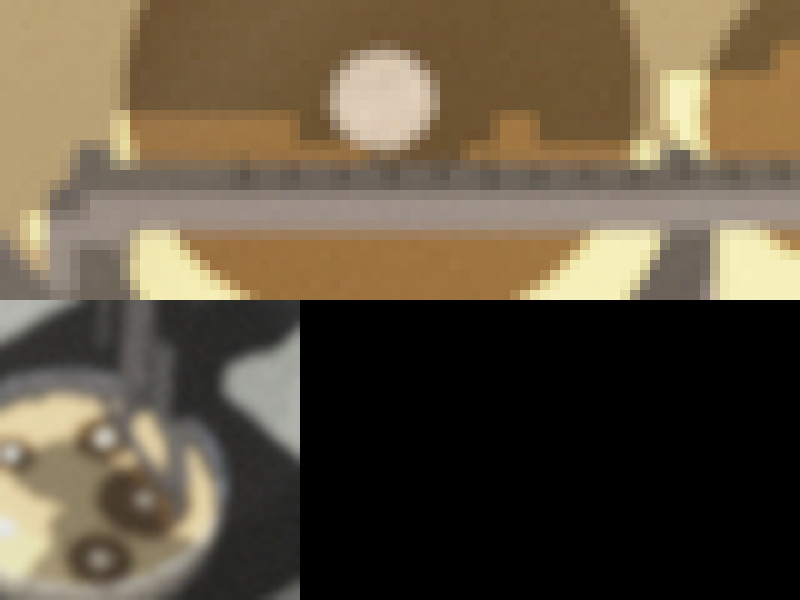

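Call:
{"api": "servo_tool", "payload": {
  "rot": [
    [0,0,0],
    [0,0,0],
    [0,0,0],
    [0,0,0],
    [0,0,0],
    [0,0,0],
    [0,0,0],
    [0,0,0],
    [0,0,0],
    [0,0,0]
  ],
  "xyz": [
    [0.002,0,0],
    [0.004,0,0],
    [0.004,0,0],
    [0.004,0,0],
    [0.004,0,0],
    [0.004,0,0],
    [0.004,0,0],
    [0.004,0,0],
    [0.004,0,0],
    [0.004,0,0]
  ],
  "grip": [-0.49,-0.49,-0.49,-0.49,-0.49,-0.49,-0.49,-0.49,-0.49,-0.49]
}}

```text
clock: 10.65
position: [0.5884, 0.1644, 0.0901]
ee_rot: [-3.141, 0.076, 0.0]
wrist_force: [0.4, 0.2, -0.1]
finger_gap: 0.022
```

Call:
{"api": "servo_tool", "payload": {
  "rot": [
    [0,0,0],
    [0,0,0],
    [0,0,0],
    [0,0,0],
    [0,0,0],
    [0,0,0],
    [0,0,0],
    [0,0,0],
    [0,0,0],
    [0,0,0]
  ],
  "xyz": [
    [0,0,0],
    [0,0,0],
    [0,0,0],
    [0,0,0],
    [0,0,0],
    [0,0,0],
    [0,0,0],
    [0,0,0],
    [0,0,0],
    [0,0,0]
  ],
  "grip": [-0.49,-0.49,-0.49,-0.49,-0.49,-0.49,-0.49,-0.49,-0.49,-0.49]
}}

```text
clock: 11.65
position: [0.5885, 0.1643, 0.0901]
ee_rot: [3.141, -0.076, -0.0]
wrist_force: [0.5, -0.5, -0.9]
finger_gap: 0.0217
```

Call:
{"api": "servo_tool", "payload": {
  "rot": [
    [0,0,0],
    [0,0,0],
    [0,0,0],
    [0,0,0],
    [0,0,0]
  ],
  "xyz": [
    [0,0,0],
    [0,0,0],
    [0,0,0],
    [0,0,0],
    [0,0,0]
  ],
  "grip": [-0.49,-0.49,-0.49,-0.49,-0.49]
}}

```text
clock: 12.15
position: [0.5884, 0.1644, 0.0901]
ee_rot: [3.141, -0.076, -0.0]
wrist_force: [-0.0, -0.3, -0.1]
finger_gap: 0.0216
```

```bash
python3 look.py 10; python3 - <<'E'
from h import *
W=np.load('pics/wrist10.npz');R=Ro.from_rotvec(W['rot']);d=W['d']
save('z10',cv2.resize(W['p'][205:245,245:325],(800,400),interpolation=cv2.INTER_NEAREST))
f=lambda X:(R.inv().apply(X-W['pos'])*1000).round(1)
v=230
for u in list(range(252,259))+list(range(307,317)):
    o,D=ray(W,[[u,v]]);print(u,f((o+D*d[v,u])[0]))
# cap vs bar, tilt
for q in [(284,v) for v in range(334,374,4)]:
    o,D=ray(W,[q]);print(q,f((o+D*d[q[1],q[0]])[0]))
hsv=cv2.cvtColor(W['p'],cv2.COLOR_RGB2HSV)[212:232,272:296]
ys,xs=np.nonzero((hsv[...,1]<75)&(hsv[...,2]>180));q=[xs.mean()+272,ys.mean()+212];print(q,f(onz(W,[q],.0185)[0]))
E
```

```text
12.15 [0.58842442 0.16435805 0.09005056] [ 3.14065686e+00 -7.59348354e-02 -1.51664218e-04] [-0.04737845 -0.30733952 -0.09532841] 0.021628046353080438
252 [ -2.6 -16.6  71.4]
253 [  0.7 -15.3  62.9]
254 [  0.7 -14.7  63. ]
255 [  0.7 -14.1  63. ]
256 [  0.7 -13.6  63.1]
257 [ -2.5 -13.7  71.1]
258 [ -2.8 -13.1  72. ]
307 [-2.8 15.4 72.2]
308 [-2.5 15.9 71.2]
309 [-2.7 16.5 71.8]
310 [-3.1 17.2 72.9]
311 [ 0.6 16.9 63.3]
312 [ 0.8 17.4 62.8]
313 [ 0.7 18.  63.2]
314 [  72.8    1.  -123.8]
315 [  72.8    1.  -123.8]
316 [-2.5 20.5 71.4]
(284, 334) [  7.7   1.5 -37.5]
(284, 338) [  7.9   1.5 -39.5]
(284, 342) [  7.3   1.5 -40.4]
(284, 346) [  7.5   1.5 -42.5]
(284, 350) [  6.6   1.5 -43. ]
(284, 354) [  5.3   1.5 -43. ]
(284, 358) [  4.6   1.5 -43.8]
(284, 362) [  2.7   1.5 -43.2]
(284, 366) [  2.1   1.5 -44. ]
(284, 370) [ -0.5   1.6 -42.8]
[np.float64(282.81081081081084), np.float64(225.36486486486487)] [ 0.3  1.3 71.6]
```

View pics/z10.png

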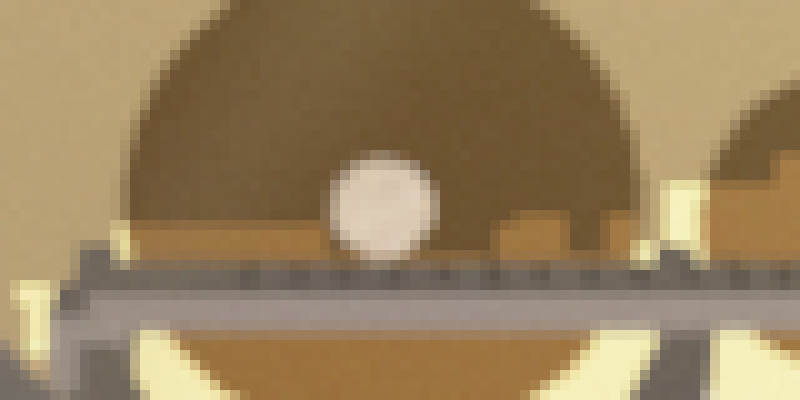

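```bash
python3 -c "
from bench import arm
print(arm.state()['finger_gap'],arm.hand_in())"
```

```text
the job is handed in; nothing more can be done
0.02158437833142488 None
```

I pulled the steel callipers out of the instrument block and handed the job in with them held over the widest clear zone, squeezed to about a 30 mm gap. No verdict was reported.

**Last checks** (wrist camera plus depth):
- **Position:** the middle between the points was about 0.2 mm from the zone centre along the gap and less than 1 mm across it.
- **Height:** both points were about 7 to 9 mm above the agar.
- **Gap:** the image gave about 30.6 mm. The finger width was 21.6–22.0 mm against the 22 mm expected.
- **Upright:** the lean was about 0.03 rad, against the 0.12 limit.
- **Contact:** I saw no contact with the plate in the pictures, and the wrist force stayed near zero. I did not re-measure the bystanders after the move, but nothing came near them apart from the marker, still standing in the block.

**Disagreements:**
- **Camera bias:** the wrist camera was about 1.6 mm off sideways compared with the top camera and the fingers. I cancelled this by measuring the points and the zone in the same picture.
- **Finger width:** the reading scattered by about 0.3 mm between readings, which is about 0.7 mm of tip gap and inside the ±2 mm allowed.
- **Scene camera:** its view of the points is coarse, about 2.5 mm per pixel, and agreed with the wrist camera only to within that.

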